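Lock the payment phone into its counter cradle

ROBOT

A 6-joint arm with a two-finger parallel gripper is mounted at the origin on a cart in front of the work surface, level with it; the furniture and walls round the work are solid. World frame = base frame: x ahead of the robot, y to its left, z up, the work surface at z = 0. Lengths are in m, angles in rad, forces in N, time in s.
With the tool pointing down it reaches from about 0.3 to 0.875 m from the base axis. Payload 6.4 kg.
Tool frame: the origin (TCP) lies on the centre line of the jaws, within the pads' length; the fingertips stand 8 mm ahead of it and the grasp point (between the pads) lies 11 mm behind it; z points along the fingers, y is the line along which they close (so a half turn about z gives the same grasp; the last joint's range is limited). The gripper opens to 85 mm and grips with 20 to 120 N. Pads are 22 mm wide; open, the fingers measure 114 mm over their backs; the gripper's body (76 mm by 85 mm) begins 54 mm behind the grasp point. The pads swing forward as they close: fully open they stand 13 mm farther back than shut.
Start: joints at [-1.405, 0.181, 1.607, -0, 1.354, -0.206], TCP at [0.209, -0.536, 0.239] pointing down, gripper open.
Joint ranges: [-2.99, 2.99], [-0.89, 2.07], [0.3, 2.58], [-1.14, 4.28], [0, 2.63], [-3.12, 3.12]. Speed limits (rad/s): [2.57, 2.57, 3.01, 3.14, 3.14, 3.14].

INTERFACE

Orientations are given as a unit quaternion [w, x, y, z].
In Python, from bench import ctrl gives the robot as it stands.
- The arm moves only by the shell command python3 -m handwheel 'ROWS' [OPENING]. ROWS is JSON, a list that holds one entry, the list of rows, each a list of 4 numbers: the shift along the tool's x, y, z each as a share of 20 cm, from -1 to 1, then the turn about the tool's z as a share of 1.5 rad, from -1 to 1. In form: [[[x, y, z, twist], ...]]. A call has 1 to 10 rows; each row is the pose to reach, as a shift and turn from the pose commanded when the call began, along the tool's axes at that moment; what a row does not reach only later rows make up. A row lasts 1/8 s, in which the tool goes at most 62.5 mm and 10.7 degrees, less where a joint would pass 70% of its speed; a pose out of reach is approached as far as the arm can. A call with a number of a shift or a turn outside -1 to 1 is refused whole. A call with a gripper value outside its range is refused whole. OPENING is the finger opening in mm, from 0 to 85.4, set as the call begins (- or left out, the last holds). The fingers move at their own pace and stop on an object; the grip force is fixed at half the most. Time passes only in rows, so rows that repeat a pose let the fingers close. It gives the time, the measured TCP pose, the force, the opening and the grip force at its end, in the units of the state.
- ctrl.get_obs(): the state, without advancing time (a new reading comes with each control period).
- ctrl.camera(name): name is "scene" or "side" or "wrist"; returns a dict with "color" (420x560x3 uint8, red, green, blue), "range_z" (420x560 float32, m along the optical axis (not along the pixel's ray), 0 where there is no reading), "K" (3x3 intrinsics, pixels), "pose" (4x4, takes a point from camera to world coordinates); the wrist camera has in their place "T_tool_cam" (4x4, takes a point from camera to tool coordinates, whose origin is the TCP and whose axes are the flange's). Camera axes: x right, y down, z forward; pixel columns grow to the right and rows downward; lengths in m; the calibration is good to about 2 mm. The wrist camera is an equidistant fisheye: a pixel r from the principal point sees the ray r / f radians off the axis. A picture is of the moment at which its call begins: read the wrist's pose just before it.
- ctrl.hand_in(): hands the job in; it is judged then, once.
The state is a dict: "time_s": time; "q": joint angles; "dq": joint speeds; "joint_efforts": joint torques, N m; "eef_pos": TCP position; "eef_rot": TCP orientation; "wrist_force": force on the tool from outside, world axes, zero at the start; "torque": the same for the moment, N m; "opening": opening from 0.0 (shut) to 1.0 (fully open); "grasp_force": force on a finger pad.
Only numpy, scipy, OpenCV 4.12 (cv2) and the standard library are available. Lean on these libraries where they do the work, as an engineer would, in place of code of your own. Each camera call takes 0.05 s, during which the arm holds its last target. There are 200 camera calls.

TASK

Lock the payment phone into its slanted cradle: take the T-shaped key out of the wooden block and use its blade to turn both slotted retainers clockwise to their stops, so that each tongue reaches straight across over the phone's edge. Then stand the key back in the block, fully home. Turn the retainers with the key only, leave the phone where it lies, keep the key off its screen, and do not knock over or push about the things around.

Things in the scene. Friction and masses are not known exactly. Their poses are not given: they have to be found in the camera images.
- cradle: slanted grey anti-theft cradle for the payment phone, fixed on the counter, 170 x 148 mm, turned with its low side to the robot's right. Origin: centre of its underside; x level towards its high side, y to the left of one who faces the screen from the low side, z up. Its plate rises 30 deg towards x (outward normal (-0.5, 0, 0.866) in this frame); highest edge 110 mm above the counter
- cradle_face (a point): centre of the upper face of the cradle's sloping plate, under the phone, 62 mm above the cradle's origin; axes as the cradle's
- phone: black mobile phone 149 x 71 x 9 mm lying loose on the cradle's plate, screen outward, long side up the slope. Origin: centre of its back; x along its length up the slope, z out of the screen
- head_left: slotted steel head of the retainer (captive quarter-turn screw) left of the phone (the cradle's +y), 55 mm from its middle. Origin: slot's centre at its mouth, 19 mm out from the plate; z outward along the screw's axis, 30 deg from vertical; x along the slot. Slot 7 wide, 21 long, 6 deep, sunk 3 mm inside a round rim 25 mm inside, 31 outside. Its 13 mm wide tongue reaches 38 mm along +x
- head_right: slotted head of the like retainer on the phone's right (the cradle's -y) side; same sizes and frame, but its tongue reaches along -x, parallel to the slot
- retainer_left (a joint): turn of the left retainer, rad, growing clockwise as seen looking onto the head from outside; 0 = fully open (tongue and slot point up the slope, beside the phone), 1.57 = its stop, fully closed (tongue and slot straight across the slope, tongue over the phone's edge). Stays where it is left
- retainer_right (a joint): turn of the right retainer, the same way round: 0 = fully open (tongue points down the slope), 1.57 = its stop, fully closed (tongue straight across over the phone's other edge)
- key: T-shaped retainer key, 90 mm long, 90 g, upright in the block. From the tip up: steel blade 18 x 3.2 mm (last 3 mm 16 x 2), 9 mm shaft, black collar 33 mm wide at 40 to 47 mm, 12 mm neck, black flat handle 56 x 12 x 26 mm at 64 to 90 mm. Origin: centre of the blade's tip; z to the handle; x along the breadth of blade and handle, gripped across y (12 mm). Half a turn about z is the same
- key_block: wooden desk block 78 x 64 x 54 mm, fixed, with one round hole 22 mm wide and 46 mm deep in the middle of its top, in which the key hangs by its collar. Origin: centre of the underside, z up
- block_mouth (a point): centre of the hole's mouth on the block's top, 54 mm above the counter; when the key is home its tip is 40 mm below this point
- pill_box: small white carton 45 x 75 x 20 mm lying flat, bystander; origin: centre of underside
- calculator: desk calculator 118 x 76 x 14 mm, bystander; origin: centre of underside
- dropper: brown dropper bottle standing upright, 33 mm wide, 102 mm high, bystander; origin: centre of underside
- remote: black remote control lying flat, 155 x 44 x 17 mm, bystander; origin: centre of underside
- charger: white wall charger 69 x 40 x 26 mm, bystander; origin: centre of underside
- mint_box: small upright carton 22 x 56 x 88 mm, bystander; origin: centre of underside
- red_lighter: lighter 81 x 25 x 12 mm lying flat, bystander; origin: centre of underside

How it is judged:
On the way, in this order (a step that is already met when the one before it is completed fails the run):
1. the key is lifted clear of the block (z of key in the frame of block_mouth above 0.005 m), for 0.1 s.
2. both retainers are closed (value of joint each of retainer_left, retainer_right above 1.3 rad), for 0.2 s.
At the end, for the whole second after the job is handed in: both retainers within about 15 degrees of their closed stops (joints above 1.30 rad); the key released and at rest in the block: upright within 7 degrees, its tip within 6 mm of the hole's axis and at least 36 mm below the mouth; the phone within 10 mm of where it lay (all of step 2 and horizontal distance between key and block_mouth below 0.006 m and z of key in the frame of block_mouth below -0.036 m and angle between key's own z axis and vertical below 0.12 rad and linear speed of each of key, phone below 0.02 m/s and distance of phone from where it was at the start of the episode below 0.01 m); the robot touches nothing.
It fails at once if a retainer is touched by the robot itself instead of the key (contact force between any of the fingers, the arm and head_left above 0.5 N or contact force between any of the fingers, the arm and head_right above 0.5 N).
It fails at once if the phone is pushed out of place (distance of phone from where it was at the start of the episode above 0.02 m).
It fails at once if the key presses on the phone (contact force between key and phone above 3 N).
It fails at once if a bystander is pushed away or knocked over (distance of any of pill_box, calculator, dropper, remote, charger, mint_box, red_lighter from where it was at the start of the episode above 0.03 m or angle between any of mint_box, dropper's own z axis and vertical above 0.5 rad).
It also fails if it takes over 61 s, if anything falls off the work surface, if the arm or the gripper's body presses on something with over 40 N, if the wrist force passes 120 N, or if a joint passes its speed limit or range.

## Working session

There is one attempt and no reset: what is moved stays moved. The work goes in short steps, Python scripts to look and compute and a shell command to move; the robot and the scene stay as the last step left them, time stands still between calls to the robot, and variables do not carry over. Pictures are saved under pics/ and viewed, at most 10 in all, crops included, and the job is handed in when it is done.

```bash
ls; mkdir -p pics; python3 - <<'E'
from bench import ctrl
import cv2, numpy as np, pickle
o=ctrl.get_obs(); print({k:np.round(v,3) for k,v in o.items()})
D={}
for n in ["scene","side","wrist"]:
    c=ctrl.camera(n); D[n]=c; print(n,np.round(c["K"],1).tolist(),np.round(c.get("pose",c.get("T_tool_cam")),3).tolist())
    cv2.imwrite(f"pics/{n}0.png",c["color"][:,:,::-1])
pickle.dump((o,D),open("d0.pkl","wb"))
E
```

```text
pics
{'time_s': np.float64(0.0), 'q': array([-1.405,  0.182,  1.608,  0.   ,  1.354, -0.206]), 'dq': array([-0.002,  0.001, -0.   ,  0.   ,  0.   , -0.002]), 'joint_efforts': array([-2.0000e-03, -4.4487e+01, -3.5134e+01, -1.0000e-03,  9.0000e-03,
        0.0000e+00]), 'eef_pos': array([ 0.209, -0.535,  0.238]), 'eef_rot': array([-0.001,  0.983,  0.185,  0.   ]), 'wrist_force': array([-0.222,  0.137, -0.256]), 'torque': array([-0.033,  0.016,  0.039]), 'grasp_force': np.float64(0.0), 'opening': np.float64(0.999)}
scene [[478.7, 0.0, 275.8], [0.0, 478.7, 207.8], [0.0, 0.0, 1.0]] [[-0.472, -0.339, 0.814, -0.519], [-0.882, 0.193, -0.431, 0.467], [-0.011, -0.921, -0.39, 0.607], [0.0, 0.0, 0.0, 1.0]]
side [[452.8, 0.0, 277.4], [0.0, 452.8, 204.3], [0.0, 0.0, 1.0]] [[0.839, -0.218, 0.499, -0.01], [-0.544, -0.299, 0.784, -0.965], [-0.022, -0.929, -0.369, 0.497], [0.0, 0.0, 0.0, 1.0]]
wrist [[325.2, 0.0, 280.3], [0.0, 325.2, 217.2], [0.0, 0.0, 1.0]] [[-0.001, -0.955, -0.296, 0.077], [1.0, -0.001, -0.001, 0.0], [0.0, -0.296, 0.955, -0.135], [0.0, 0.0, 0.0, 1.0]]
```

View pics/scene0.png

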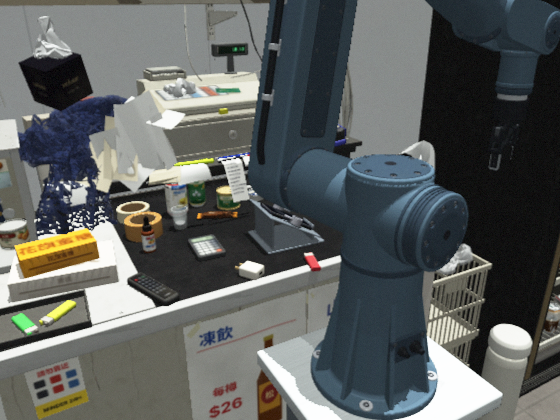

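View pics/side0.png

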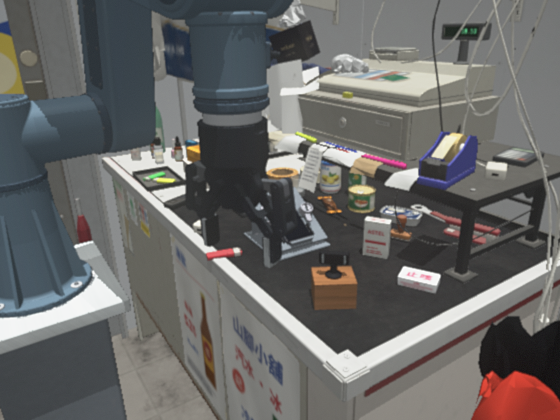

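Scene view: the cradle is at about (285,225), mostly hidden by the arm. Side view: the block is at (335,287) with the key handle at (334,260), the mint box at (377,237), the pill box at (418,279), the lighter at (222,253), and the gripper in front of the cradle (285,235). Next I'll use depth for rough positions.

```bash
cat > h.py <<'E'
import numpy as np, cv2
from scipy.spatial.transform import Rotation as R
def T_tool(o):
    q=np.array(o["eef_rot"]); T=np.eye(4); T[:3,:3]=R.from_quat(q[[1,2,3,0]]).as_matrix(); T[:3,3]=o["eef_pos"]; return T
def ray(c,uv,T=None):
    """origin, unit ray(s) in world; T=tool pose for wrist camera"""
    K=c["K"]; uv=np.atleast_2d(uv).astype(float); a=(uv-[K[0,2],K[1,2]])/K[0,0]
    if "pose" in c: P=c["pose"]; d=np.c_[a,np.ones(len(a))]
    else:
        P=T@c["T_tool_cam"]; r=np.linalg.norm(a,axis=1,keepdims=True)+1e-12
        d=np.c_[a/r*np.sin(r),np.cos(r)]
    d=d/np.linalg.norm(d,axis=1,keepdims=True)
    return P[:3,3], d@P[:3,:3].T, d[:,2]
def plane(c,uv,z,T=None):
    p,d,_=ray(c,uv,T); return p+d*((z-p[2])/d[:,2])[:,None]
def cloud(c,T=None):
    h,w=c["range_z"].shape; v,u=np.mgrid[:h,:w]
    p,d,dz=ray(c,np.c_[u.ravel(),v.ravel()],T)
    X=p+d*(c["range_z"].ravel()/dz)[:,None]; X[c["range_z"].ravel()==0]=np.nan
    return X.reshape(h,w,3)
E
python3 - <<'E'
import pickle; from h import *
o,D=pickle.load(open("d0.pkl","rb"))
T=T_tool(o); S=cloud(D["side"]); W=cloud(D["wrist"],T)
np.set_printoptions(precision=3,suppress=True)
for n,uv in dict(handle=(334,258),blockfront=(335,292),blocktop=(322,270),mint=(377,240),pill=(418,279),cradle=(265,250),phone=(290,220),lighter=(225,253),counter=(300,295)).items(): print(n,S[uv[1],uv[0]])
m=(S[...,2]>0.045)&(S[...,2]<0.062); u=np.mgrid[:420,:560]
m&=(u[1]>300)&(u[1]<365)&(u[0]>255)&(u[0]<310); P=S[m]; print(m.sum(),P.min(0),P.max(0),P.mean(0))
E
```

```text
handle [ 0.473 -0.396  0.094]
blockfront [ 0.46  -0.417  0.036]
blocktop [ 0.471 -0.363  0.053]
mint [ 0.666 -0.315  0.043]
pill [ 0.641 -0.455  0.02 ]
cradle [ 0.216 -0.582  0.267]
phone [ 0.241 -0.594  0.3  ]
lighter [ 0.382 -0.12   0.013]
counter [ 0.435 -0.341 -0.001]
860 [ 0.426 -0.439  0.045] [ 0.525 -0.347  0.062] [ 0.471 -0.398  0.054]
```

View pics/wrist0.png

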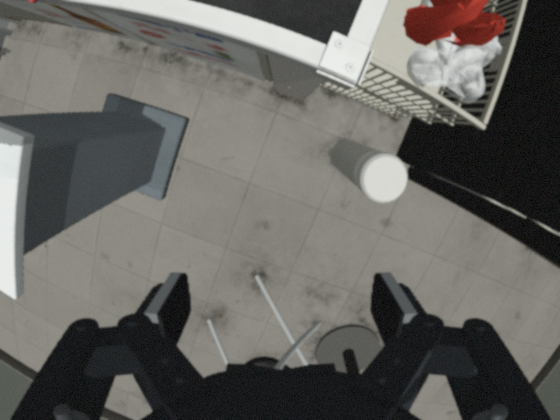

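The wrist camera sees the floor and the counter's edge, so I'll move it over the block and cradle.

```bash
python3 -m handwheel '[[[1,-0.78,-0.4,0],[1,-0.78,-0.4,0],[1,-0.78,-0.4,0],[1,-0.78,-0.4,0],[1,-0.78,-0.4,0],[1,-0.78,-0.4,0],[1,-0.78,-0.4,0]]]'
cat > look.py <<'E'
import sys,pickle; from bench import ctrl; from h import *
n=sys.argv[1]; D={}; o=ctrl.get_obs()
for k in sys.argv[2:]: D[k]=ctrl.camera(k); cv2.imwrite(f"pics/{k}{n}.png",D[k]["color"][:,:,::-1])
pickle.dump((o,D),open(f"d{n}.pkl","wb")); print(o["time_s"],np.round(o["eef_pos"],4),np.round(o["eef_rot"],4),np.round(o["dq"],3))
E
python3 look.py 1 wrist side scene
```

```text
time_s: 1.02
eef_pos: [0.3378, -0.3185, 0.3184]
eef_rot: [-0.001, 0.983, 0.184, -0.0]
wrist_force: [-0.5, 0.2, -0.2]
opening: 0.999
grasp_force: 0.0
1.025 [ 0.3378 -0.3185  0.3184] [-5.000e-04  9.829e-01  1.843e-01 -5.000e-04] [-0.015  0.007  0.     0.001  0.003  0.002]
```

View pics/wrist1.png

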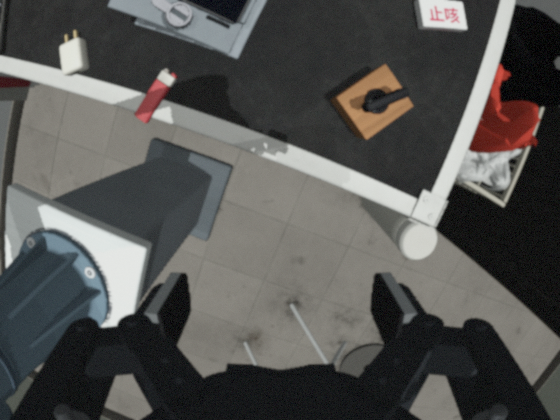

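The block is at (372,102) with the handle at (390,99), the cradle at the top edge near (195,15), the lighter at (155,95) and the charger at (73,53). I'll move forward for a view of both the cradle and the block.

```bash
python3 -m handwheel '[[[0.85,-0.1,0,0],[0.85,-0.1,0,0],[0.85,-0.1,0,0],[0.85,-0.1,0,0],[0.85,-0.1,0,0]]]'
python3 look.py 2 wrist side scene; python3 - <<'E'
import cv2; a=cv2.imread('pics/wrist2.png'); b=cv2.imread('pics/side2.png')
cv2.imwrite('pics/w2.png',cv2.resize(a[:300],None,fx=1.42,fy=1.42))
E
```

```text
time_s: 1.8
eef_pos: [0.4891, -0.238, 0.3186]
eef_rot: [-0.0, 0.983, 0.185, -0.001]
wrist_force: [0.0, 0.6, -0.6]
opening: 1.001
grasp_force: 0.0
1.8 [ 0.4891 -0.238   0.3186] [-4.000e-04  9.828e-01  1.846e-01 -7.000e-04] [-0.02  -0.017  0.009  0.     0.002  0.003]
```

View pics/w2.png

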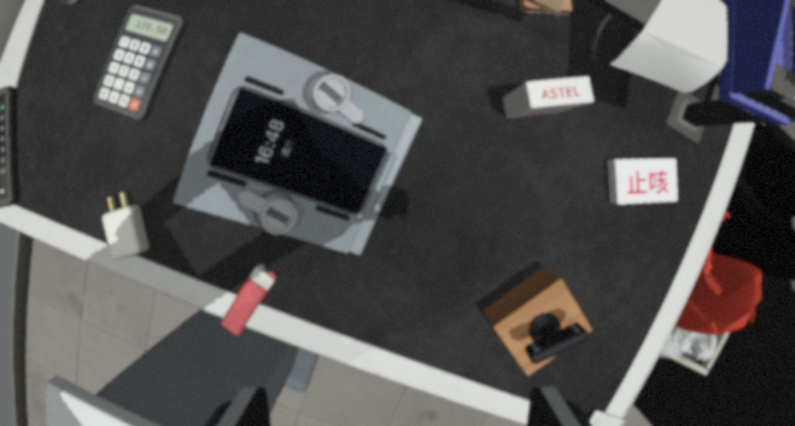

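The far head (head_right) is at crop (331,93) with its tongue to the right, down the slope. The near head (head_left) is at (276,214) with its tongue to the left, up the slope. The block's hole is near (545,325) and the handle at (556,340). Now I'll measure.

```bash
cat > m.py <<'E'
import pickle; from h import *
np.set_printoptions(precision=4,suppress=True)
o,D=pickle.load(open("d2.pkl","rb")); o1,D1=pickle.load(open("d1.pkl","rb")); T=T_tool(o); T1=T_tool(o1)
def rep(name,X,roiH):
    m=np.isfinite(X).all(-1)
    def near(p,r): return m&(np.hypot(X[...,0]-p[0],X[...,1]-p[1])<r)
    # counter level
    # block: top, handle
    b=near((0.473,-0.395),0.08)
    top=b&(np.abs(X[...,2]-0.054)<0.006); h=b&(X[...,2]>0.08)
    print(name,"top",top.sum(),"z",np.median(X[top][:,2]) if top.sum() else None)
    if top.sum()>50:
        r=cv2.minAreaRect((X[top][:,:2]*1000).astype(np.float32)); print("  block rect",r)
    if h.sum()>20:
        P=X[h&(X[...,2]>0.094-0.0)] ; 
        print("  handle n",len(P),"zmax",np.percentile(X[h][:,2],97)); 
        if len(P)>5: print("  handle rect",cv2.minAreaRect((P[:,:2]*1000).astype(np.float32)),P.mean(0))
W=cloud(D["wrist"],T); W1=cloud(D1["wrist"],T1); S=cloud(D["side"]); S1=cloud(D1["side"]); C=cloud(D["scene"])
if __name__=="__main__":
    for n,X in dict(W2=W,W1=W1,S1=S1,S2=S).items(): rep(n,X,None)
    for k,(u,v) in dict(hr=(331,93),hl=(276,214),phone=(300,150),plate=(210,180),counter=(450,250)).items():
        print(k,W[int(v/1.42),int(u/1.42)])
    # plate plane: grey/phone points in cradle area
    c=W[int(150/1.42),int(300/1.42)]
    m=np.isfinite(W).all(-1)&(np.hypot(W[...,0]-c[0],W[...,1]-c[1])<0.11)&(W[...,2]>0.02)
    P=W[m]; best=None; rng=np.random.default_rng(0)
    for _ in range(500):
        a=P[rng.choice(len(P),3,False)]; n=np.cross(a[1]-a[0],a[2]-a[0]); n/=np.linalg.norm(n)+1e-12; n*=np.sign(n[2])
        if abs(n[2]-0.866)>0.03: continue
        dd=(P-a[0])@n
        s=(np.abs(dd)<0.002).sum()+ (np.abs(dd-0.0)<0.001).sum()
        if best is None or s>best[0]: best=(s,n,a[0])
    s,n,p0=best; print("plane",s,len(P),n,p0); d=(P-p0)@n
    print(np.histogram(d,np.arange(-0.03,0.04,0.002)))
E
python3 m.py
```

```text
W2 top 1736 z 0.05426810874835211
  block rect ((477.247314453125, -390.3230895996094), (65.09896087646484, 79.50776672363281), 58.52347946166992)
  handle n 475 zmax 0.10511325624132999
  handle rect ((477.41094970703125, -389.75799560546875), (11.615337371826172, 55.853851318359375), 46.787498474121094) [ 0.4782 -0.3883  0.1018]
W1 top 2449 z 0.05420549576094763
  block rect ((477.22430419921875, -391.1158142089844), (64.90128326416016, 79.5141372680664), 58.14371871948242)
  handle n 514 zmax 0.10516776369714217
  handle rect ((476.7302551269531, -390.6073913574219), (13.265170097351074, 54.64973831176758), 47.119140625) [ 0.4759 -0.3892  0.1031]
S1 top 782 z 0.05378892008879815
  block rect ((476.4409484863281, -390.8232421875), (68.0843276977539, 78.50133514404297), 58.907135009765625)
  handle n 205 zmax 0.10426579585258632
  handle rect ((475.8759460449219, -391.8324279785156), (14.801247596740723, 55.384117126464844), 45.439178466796875) [ 0.4742 -0.3937  0.1001]
S2 top 776 z 0.05384601977274878
  block rect ((476.6179504394531, -390.46966552734375), (68.31178283691406, 78.37
[... 292 characters left out ...]
1277  0.0721]
plate [ 0.5037 -0.067   0.0938]
counter [ 0.5044 -0.2861 -0.0017]
plane 9681 33540 [-0.0572 -0.5152  0.8552] [ 0.576  -0.1486  0.0599]
(array([   0,    0,    0,    0,    0,    0,    1,   60,  764, 2063, 2113,
       1391,  639, 1000, 3431, 2574,  359,  294,  436,  254,  289,  165,
        115,    8,    0,    0,    0,    0,    0,    0,    0,    0,    0,
          0]), array([-0.03 , -0.028, -0.026, -0.024, -0.022, -0.02 , -0.018, -0.016,
       -0.014, -0.012, -0.01 , -0.008, -0.006, -0.004, -0.002,  0.   ,
        0.002,  0.004,  0.006,  0.008,  0.01 ,  0.012,  0.014,  0.016,
        0.018,  0.02 ,  0.022,  0.024,  0.026,  0.028,  0.03 ,  0.032,
        0.034,  0.036,  0.038]))
```

```bash
cat > m2.py <<'E'
from m import *
def cradle(X,name,c0=(0.5489,-0.1277)):
    m=np.isfinite(X).all(-1)&(np.hypot(X[...,0]-c0[0],X[...,1]-c0[1])<0.12)&(X[...,2]>0.012)&(X[...,2]<0.145)
    P=X[m]; n=np.array([-0.0572,-0.5152,0.8552]); p0=np.array([0.576,-0.1486,0.0599])
    for tol in (0.006,0.004,0.003,0.003):   # refine phone screen plane
        d=(P-p0)@n; Q=P[np.abs(d)<tol]; p0=np.median(Q,0) if 0 else Q.mean(0)
        n=np.linalg.svd(Q-p0,full_matrices=False)[2][2]; n*=np.sign(n[2])
    e1=np.cross(n,[0,0,1]); e1/=np.linalg.norm(e1); e2=np.cross(n,e1); e2*=np.sign(e2[2])
    up=np.degrees(np.arctan2(e2[1],e2[0])); d=(P-p0)@n
    print(name,"tilt",np.degrees(np.arccos(n[2])),"uphill az",up,"npts",len(Q))
    A=np.c_[P@e1,P@e2]*1000
    ph=A[np.abs(d)<0.003]; pl=A[(d>-0.013)&(d<0.018)]
    k=cv2.minAreaRect(pl.astype(np.float32)); print(" plate rect",k)
    k=cv2.minAreaRect(ph.astype(np.float32)); print(" phone rect",k)
    print(" plate level d",np.median(d[(d<-0.006)&(d>-0.014)]))
    for s,l in ((1,"a"),(-1,"b")):
        q=(d>0.008)&(d<0.018)&(s*((P-p0)@e1)>0.03)
        H=P[q]
        if len(H)<20: continue
        b=np.c_[H@e1,H@e2]*1000
        (cx,cy),r=cv2.minEnclosingCircle(b.astype(np.float32))
        lo,hi=np.percentile(b,1,0),np.percentile(b,99,0)
        k=(lo+hi)/2/1000
        w=e1*k[0]+e2*k[1]+n*(p0@n+np.median(d[q]))
        print(" head",l,"n",len(H),"size",hi-lo,"circ r",r,"d",np.median(d[q]),np.percentile(d[q],90),"world",w)
cradle(W,"W2"); cradle(S,"S2"); cradle(C,"C2"); cradle(cloud(D1["scene"]),"C1")
o_=o["q"]; print(np.degrees(o_))
E
python3 m2.py
```

```text
W2 tilt 29.95700704185429 uphill az 86.76832342060295 npts 7316
 plate rect ((-552.8333740234375, -49.143585205078125), (172.36549377441406, 148.86618041992188), 89.94430541992188)
 phone rect ((-553.5502319335938, -52.488189697265625), (129.6044921875, 151.42527770996094), 1.686877965927124)
 plate level d -0.008620122136505277
 head a n 438 size [28.4386 45.6962] circ r 25.535564422607422 d 0.011184086784296108 0.013915014166606047 world [ 0.4922 -0.1234  0.0837]
 head b n 441 size [28.8631 45.048 ] circ r 25.2528076171875 d 0.011297439937969916 0.013869769828952428 world [ 0.6006 -0.1431  0.076 ]
S2 tilt 30.232093101370456 uphill az 82.6665178557989 npts 1404
 plate rect ((-556.8268432617188, -14.723747253417969), (174.10720825195312, 148.784912109375), 86.53458404541016)
 phone rect ((-553.1817626953125, -21.523521423339844), (155.81826782226562, 138.27444458007812), 87.28240966796875)
 plate level d -0.008772381966601513
 head a n 140 size [28.9635 52.0482] circ r 27.59630584716797 d 0.01228245832504114 0.016036060968389325 world [ 0.4909 -0.1218  0.083 ]
 head b n 69 size [29.694  41.2893] circ r 22.775894165039062 d 0.010078417138921908 0.012690739472647412 world [ 0.5992 -0.1421  0.0768]m2.py:6: RuntimeWarning: Mean of empty slice.
  d=(P-p0)@n; Q=P[np.abs(d)<tol]; p0=np.median(Q,0) if 0 else Q.mean(0)
  ret = um.true_divide(
Traceback (most recent call last):
  File "m2.py", line 26, in <module>
    cradle(W,"W2"); cradle(S,"S2"); cradle(C,"C2"); cradle(cloud(D1["scene"]),"C1")
                                    ~~~~~~^^^^^^^^
  File "m2.py", line 7, in cradle
    n=np.linalg.svd(Q-p0,full_matrices=False)[2][2]; n*=np.sign(n[2])
      ~~~~~~~~~~~~~~~~~~~~~~~~~~~~~~~~~~~~~~~~~~^^^
IndexError: index 2 is out of bounds for axis 0 with size 0
```

The block sits at (0.477,-0.3905), its top is at 0.054 and the handle top at 0.104, all as the text says. The cradle plate measures 172x149 with a 30° tilt and its uphill direction at about 86.6°. I'll take one close view to fix the head centres.

```bash
python3 -m handwheel '[[[0.2,-0.42,0.5,0],[0.2,-0.42,0.5,0],[0.2,-0.42,0.5,0],[0.2,-0.42,0.5,0]]]'
python3 look.py 3 wrist; python3 - <<'E'
import cv2; a=cv2.imread('pics/wrist3.png'); cv2.imwrite('pics/w3.png',cv2.resize(a[:330,90:490],None,fx=1.8,fy=1.8,interpolation=cv2.INTER_CUBIC))
E
```

```text
time_s: 2.45
eef_pos: [0.4963, -0.1451, 0.2196]
eef_rot: [0.0, 0.983, 0.185, -0.0]
wrist_force: [-0.6, 0.2, -0.2]
opening: 1.003
grasp_force: 0.0
2.45 [ 0.4963 -0.1451  0.2196] [ 2.000e-04  9.828e-01  1.848e-01 -0.000e+00] [-0.021 -0.012 -0.048 -0.002  0.003 -0.004]
```

View pics/w3.png

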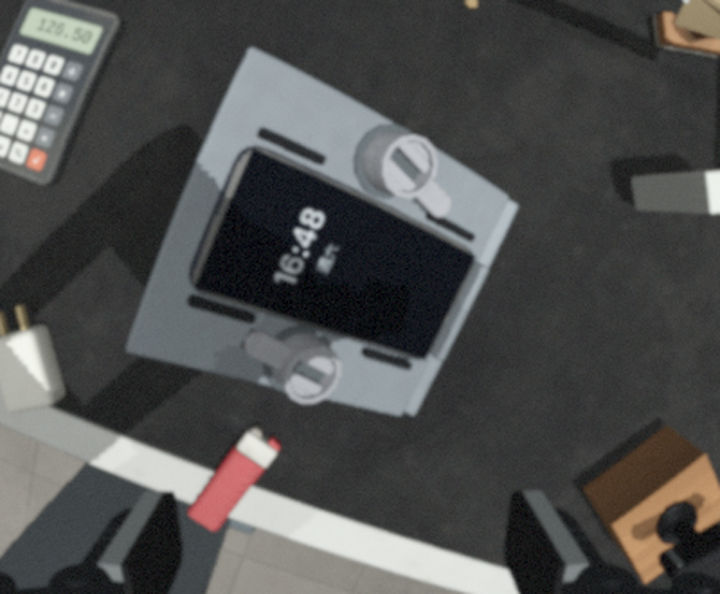

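The head rims are at crop (408,165) for the right and (310,374) for the left. Their slots run up and down the slope, and the tongues are open as described.

```bash
cat > m3.py <<'E'
from h import *; import pickle
np.set_printoptions(precision=4,suppress=True)
o,D=pickle.load(open("d3.pkl","rb")); T=T_tool(o); c=D["wrist"]; X=cloud(c,T)
m=np.isfinite(X).all(-1)&(np.hypot(X[...,0]-.549,X[...,1]+.128)<0.12)&(X[...,2]>0.012)&(X[...,2]<0.145)
P=X[m]; n=np.array([-0.0280,-0.4985,0.8664]); p0=np.array([0.549,-0.1277,0.0721])
for tol in (.006,.004,.003,.002): 
    d=(P-p0)@n; Q=P[np.abs(d)<tol]; p0=Q.mean(0); n=np.linalg.svd(Q-p0,full_matrices=False)[2][2]; n*=np.sign(n[2])
e1=np.cross(n,[0,0,1]); e1/=np.linalg.norm(e1); e2=np.cross(n,e1); e2*=np.sign(e2[2])
print("n",n,"tilt",np.degrees(np.arccos(n[2])),"az",np.degrees(np.arctan2(e2[1],e2[0])))
d=(P-p0)@n; A=np.c_[P@e1,P@e2]*1000
k=cv2.minAreaRect(A[(d>-0.012)&(d<0.018)].astype(np.float32)); print("plate rect",k)
print(np.histogram(d,np.arange(-.012,.02,.002))[0])
K={}
for nm,uv in dict(L=(310,374),R=(408,165)).items():
    uv=np.array(uv)/1.8+[90,0]; p,dr,_=ray(c,uv,T); dr=dr[0]
    w=p+dr*((p0+0.013*n-p)@n)/(dr@n)
    near=(np.linalg.norm(P-w,axis=1)<0.025)&(d>0.0112); H=P[near]; b=np.c_[H@e1,H@e2]
    k=np.array(cv2.minEnclosingCircle((b*1000).astype(np.float32))[0])/1000
    w2=e1*k[0]+e2*k[1]+n*(p0@n+0.013)
    print(nm,"ray",w,"depth",w2,"n",near.sum(),"size",np.ptp(b,axis=0),"topd",np.percentile(d[near],[50,90]),"plane rel",w@e1*1000,w@e2*1000,"mouth",w-0.003*n)
    K[nm]=w-0.003*n
# slot line: dark pixels inside rim in rectified patch
g=cv2.cvtColor(c["color"],cv2.COLOR_RGB2GRAY)
M=np.linalg.inv(T@c["T_tool_cam"])
for nm,w in K.items():
    s=np.arange(-16,16.1,0.5)/1000; gx,gy=np.meshgrid(s,s)
    Y=w+gx[...,None]*e1+gy[...,None]*e2; Y=Y@M[:3,:3].T+M[:3,3]
    th=np.arctan2(np.hypot(Y[...,0],Y[...,1]),Y[...,2]); ph=np.arctan2(Y[...,1],Y[...,0]); r=325.2*th
    I=cv2.remap(g,(c["K"][0,2]+r*np.cos(ph)).astype(np.float32),(c["K"][1,2]+r*np.sin(ph)).astype(np.float32),cv2.INTER_LINEAR)
    cv2.imwrite(f"pics/patch{nm}.png",cv2.resize(I[::-1],None,fx=6,fy=6))
a=[cv2.imread(f"pics/patch{k}.png") for k in "LR"]; cv2.imwrite("pics/patches.png",np.hstack(a))
print(e1)
E
python3 m3.py
```

```text
n [-0.0248 -0.4981  0.8668] tilt 29.914287071898908 az 87.15401602013561
plate rect ((-552.3007202148438, -52.626869201660156), (148.4808349609375, 172.850341796875), 0.34698060154914856)
[ 421 8508 2112  476  580 5619 6236  254  545  629  345  586  529   73
    0]
L ray [ 0.4916 -0.13    0.0822] depth [ 0.4914 -0.1315  0.0813] n 344 size [0.0304 0.0306] topd [0.013  0.0139] plane rel -497.44365732393584 -50.44680124122869 mouth [ 0.4917 -0.1285  0.0796]
R ray [ 0.601  -0.1366  0.0815] depth [ 0.6003 -0.1374  0.081 ] n 385 size [0.0301 0.0311] topd [0.013 0.014] plane rel -607.0691525565443 -51.741625428509714 mouth [ 0.6011 -0.1351  0.0789]
[-0.9988  0.0497  0.    ]
```

View pics/patches.png

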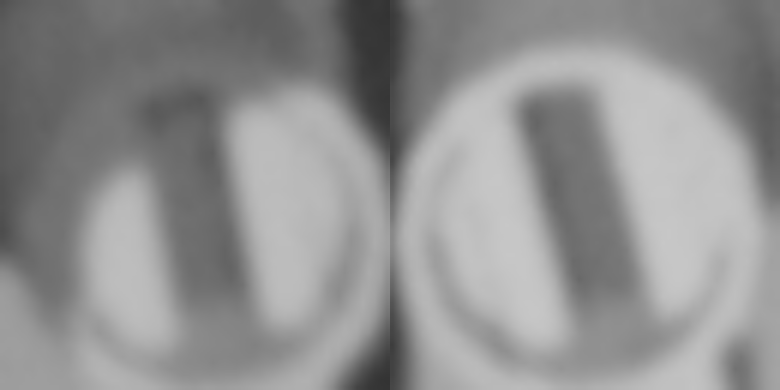

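Both retainers start about 12° past fully open. The slot centres are L ≈ (0.4912,-0.1302,0.0786) and R ≈ (0.6004,-0.1363,0.0782), which is 109 mm apart as it should be. Now I'll go to the key, turning the tool x to 136.8°.

```bash
python3 -m handwheel '[[[-0.536,1,0,-1],[-0.536,1,0,-1],[-0.536,1,0,-1],[-0.536,1,0,-1],[-0.536,1,0,-1],[-0.536,1,0,-1],[-0.536,1,0,-1],[-0.536,1,0,-1],[-0.536,1,0,-1]]]'
cat > go.py <<'E'
# go.py x y z yaw_deg : shares needed from the present pose (tool pointing down)
import sys; from bench import ctrl; from h import *
o=ctrl.get_obs(); T=T_tool(o); a=list(map(float,sys.argv[1:])); p=T[:3,:3].T@(np.array(a[:3])-T[:3,3])
yaw=np.degrees(np.arctan2(T[1,0],T[0,0])); tw=-((a[3]-yaw+180)%360-180)
print("pos",np.round(T[:3,3],4),"yaw",round(yaw,2),"q6",round(float(np.degrees(o["q"][5])),1),"shares",np.round(p/0.2,4),"twist",round(float(np.radians(tw)/1.5),4), "F",np.round(o["wrist_force"],1),"M",np.round(o["torque"],2),"t",round(float(o["time_s"]),2))
E
python3 go.py 0.477 -0.3904 0.08 136.8
```

```text
time_s: 3.62
eef_pos: [0.4692, -0.3721, 0.2213]
eef_rot: [0.002, 0.594, 0.805, -0.001]
wrist_force: [-0.1, 0.2, 0.5]
opening: 0.999
grasp_force: 0.0
pos [ 0.4692 -0.3721  0.2213] yaw 107.13 q6 -66.9 shares [-0.0965  0.0095  0.7067] twist -0.3453 F [-0.1  0.2  0.5] M [ 0.03 -0.03  0.02] t 3.62
```

```bash
python3 -m handwheel '[[[-0.0965,0.0095,0.3,-0.345],[-0.0965,0.0095,0.3,-0.345],[-0.0965,0.0095,0.3,-0.345],[-0.0965,0.0095,0.3,-0.345]]]'
python3 look.py 4 wrist; python3 go.py 0.477 -0.3904 0.08 136.8; python3 - <<'E'
import pickle; from h import *
o,D=pickle.load(open("d4.pkl","rb")); X=cloud(D["wrist"],T_tool(o))
m=(np.hypot(X[...,0]-.477,X[...,1]+.3904)<.036)
P=X[m&(X[...,2]>.094)&(X[...,2]<.112)]; print(len(P),cv2.minAreaRect((P[:,:2]*1000).astype(np.float32)),np.percentile(P[:,2],95))
P=X[(np.hypot(X[...,0]-.477,X[...,1]+.3904)<.06)&(abs(X[...,2]-.054)<.004)]; print(len(P),cv2.minAreaRect((P[:,:2]*1000).astype(np.float32)))
E
```

```text
time_s: 4.12
eef_pos: [0.4768, -0.389, 0.1601]
eef_rot: [0.001, 0.37, 0.929, -0.0]
wrist_force: [0.7, -0.4, -0.1]
opening: 1.004
grasp_force: 0.0
4.125 [ 0.4768 -0.389   0.1601] [ 6.000e-04  3.696e-01  9.292e-01 -4.000e-04] [ 0.005 -0.008  0.005  0.    -0.     0.054]
pos [ 0.4768 -0.3888  0.1602] yaw 136.57 q6 -96.8 shares [-0.0056 -0.0053  0.4008] twist -0.0027 F [-0.  -0.2  0.3] M [ 0.02  0.06 -0.04] t 4.17
1532 ((476.78338623046875, -390.741455078125), (12.067768096923828, 54.97842788696289), 46.78182601928711) 0.10496831015990266
5946 ((477.3089599609375, -391.15203857421875), (64.54679870605469, 78.78982543945312), 58.41572952270508)
```

```bash
python3 -m handwheel '[[[-0.0065,-0.007,0.4,-0.003],[-0.0065,-0.007,0.4,-0.003],[-0.0065,-0.007,0.4,-0.003]]]' && python3 -m handwheel '[[[0,0,0,0],[0,0,0,0],[0,0,0,0],[0,0,0,0],[0,0,0,0]]]' 4
```

```text
time_s: 4.55
eef_pos: [0.4761, -0.389, 0.0784]
eef_rot: [-0.001, 0.366, 0.931, 0.001]
wrist_force: [-0.1, -0.1, 0.1]
opening: 1.001
grasp_force: 0.0
time_s: 5.18
eef_pos: [0.477, -0.3899, 0.08]
eef_rot: [0.0, 0.365, 0.931, -0.0]
wrist_force: [0.3, -0.2, 3.9]
opening: 0.132
grasp_force: 59.0
```

```bash
python3 go.py 0.4768 -0.3907 0.24 136.8
```

```text
pos [ 0.477  -0.3899  0.08  ] yaw 137.16 q6 -97.4 shares [-0.0025 -0.0038 -0.8   ] twist 0.0041 F [ 0.3 -0.2  3.9] M [0.09 0.09 0.02] t 5.17
```

The key is held, with 59 N of grip at about 12 mm. I'll lift it.

```bash
python3 -m handwheel '[[[0,0,-0.1,0],[0,0,-0.25,0],[0,0,-0.55,0],[0,0,-0.8,0],[0,0,-0.8,0]]]'; python3 go.py 0.4911 -0.1315 0.175 72.6
```

```text
time_s: 5.8
eef_pos: [0.4786, -0.3916, 0.2462]
eef_rot: [0.005, 0.365, 0.931, -0.003]
wrist_force: [0.2, -0.0, -1.3]
opening: 0.134
grasp_force: 58.9
pos [ 0.4786 -0.3916  0.2462] yaw 137.16 q6 -97.4 shares [0.8423 0.9966 0.3458] twist 0.7512 F [ 0.2 -0.  -1.3] M [ 0.04 -0.05 -0.02] t 5.8
```

```bash
python3 -m handwheel '[[[0.84,0.99,0.0,0.75],[0.84,0.99,0.0,0.75],[0.84,0.99,0.0,0.75],[0.84,0.99,0.0,0.75],[0.84,0.99,0.2,0.75],[0.84,0.99,0.325,0.75],[0.84,0.99,0.325,0.75],[0.84,0.99,0.325,0.75],[0.84,0.99,0.325,0.75]]]'; python3 look.py 5 wrist side; python3 go.py 0.4911 -0.1315 0.143 72.6;  python3 - <<'E'
import cv2,numpy as np
a=cv2.imread('pics/wrist5.png'); b=cv2.imread('pics/side5.png')
cv2.imwrite('pics/v5.png',np.hstack([cv2.resize(a[200:420,180:380],(400,440)),cv2.resize(b[150:300,220:356],(400,440))]))
E
```

```text
time_s: 6.92
eef_pos: [0.4889, -0.1309, 0.1756]
eef_rot: [0.001, 0.805, 0.593, 0.0]
wrist_force: [-0.1, -0.4, -1.2]
opening: 0.133
grasp_force: 58.9
6.925 [ 0.4889 -0.1309  0.1756] [9.000e-04 8.050e-01 5.933e-01 4.000e-04] [-0.    -0.002  0.002 -0.    -0.003  0.007]
pos [ 0.4887 -0.1308  0.1753] yaw 72.73 q6 -11.2 shares [0.0002 0.012  0.1616] twist 0.0015 F [ 0.1  0.1 -1.4] M [ 0.03 -0.02  0.02] t 7.03
```

View pics/v5.png

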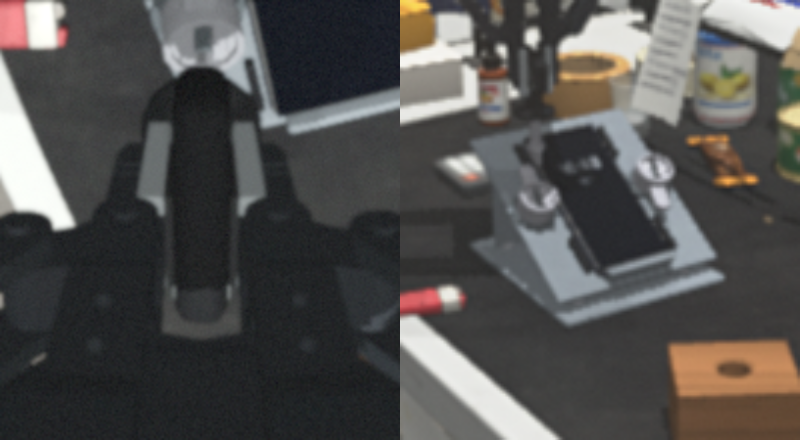

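The wrist crop shows the key in line with the left head's slot (200,35). In the side crop the cradle, the heads and the empty hole are all in view. I'll correct by 2.4 mm and lower in small steps.

```bash
python3 -m handwheel '[[[0,0.012,0.08,0],[0,0.012,0.1,0],[0,0.012,0.12,0],[0,0.012,0.13,0],[0,0.012,0.14,0],[0,0.012,0.145,0],[0,0.012,0.15,0],[0,0.012,0.15,0]]]'; python3 look.py 6 side; python3 go.py 0.4911 -0.1315 0.143 72.6
python3 -c "
import cv2; b=cv2.imread('pics/side6.png'); cv2.imwrite('pics/v6.png',cv2.resize(b[130:260,200:370],None,fx=4,fy=4,interpolation=cv2.INTER_CUBIC))"
```

```text
time_s: 8.02
eef_pos: [0.4905, -0.1309, 0.1443]
eef_rot: [0.0, 0.805, 0.593, 0.0]
wrist_force: [-0.8, -0.1, -0.8]
opening: 0.133
grasp_force: 58.9
8.025 [ 0.4905 -0.1309  0.1443] [0.     0.8054 0.5927 0.    ] [ 0.001  0.    -0.001  0.002  0.002 -0.   ]
pos [ 0.4905 -0.1309  0.1444] yaw 72.7 q6 -11.1 shares [-0.002   0.0036  0.0068] twist 0.0011 F [-1.  -0.6 -1.2] M [-0.03  0.07 -0.02] t 8.07
```

View pics/v6.png

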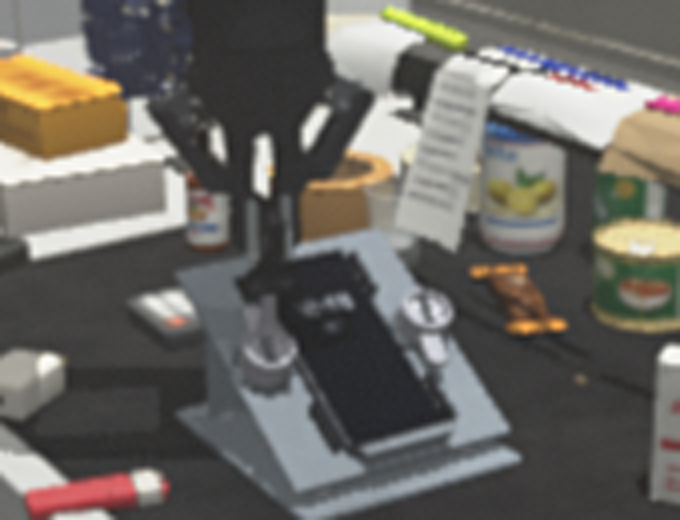

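The side crop shows the blade standing in the left head at (268,345), with no force on it. I'll lower it until the force rises.

```bash
python3 -m handwheel '[[[-0.002,0.003,0.006,0],[-0.002,0.003,0.01,0],[-0.002,0.003,0.01,0]]]'; python3 -m handwheel '[[[0,0,0.005,0],[0,0,0.008,0],[0,0,0.008,0]]]';python3 go.py 0.4911 -0.1315 0.143 72.6
```

```text
time_s: 8.45
eef_pos: [0.4909, -0.1314, 0.1422]
eef_rot: [-0.0, 0.805, 0.593, -0.0]
wrist_force: [0.3, -0.5, -0.8]
opening: 0.134
grasp_force: 58.9
time_s: 8.82
eef_pos: [0.4911, -0.1315, 0.1408]
eef_rot: [0.0, 0.805, 0.593, 0.0]
wrist_force: [0.1, -0.1, 0.2]
opening: 0.132
grasp_force: 59.1
pos [ 0.4911 -0.1315  0.1408] yaw 72.7 q6 -11.1 shares [ 0.0001  0.0001 -0.0108] twist 0.0011 F [ 0.1 -0.1  0.2] M [0.04 0.01 0.04] t 8.82
```

```bash
python3 -m handwheel '[[[0,0,0,0.1],[0.001,0,0,0.2],[0.003,-0.001,0,0.3],[0.004,-0.001,0,0.4],[0.005,-0.001,0,0.5],[0.005,-0.001,0,0.5]]]';python3 go.py 0.4911 -0.1295 0.140 -3
```

```text
time_s: 9.57
eef_pos: [0.4901, -0.1303, 0.1406]
eef_rot: [-0.0, 0.966, 0.257, -0.001]
wrist_force: [-6.2, 0.8, 3.6]
opening: 0.131
grasp_force: 59.6
pos [ 0.4901 -0.1303  0.1406] yaw 29.83 q6 31.9 shares [ 0.0064 -0.0008  0.003 ] twist 0.3819 F [-6.2  0.8  3.6] M [0.07 1.31 0.06] t 9.57
```

```bash
python3 -m handwheel '[[[0.002,0,0.001,0.1],[0.003,-0.001,0.002,0.2],[0.005,-0.001,0.004,0.3],[0.006,-0.002,0.005,0.38],[0.006,-0.002,0.005,0.38]]]';python3 go.py 0.4911 -0.1295 0.140 -3; python3 look.py 7 wrist side
```

```text
time_s: 10.2
eef_pos: [0.4917, -0.1304, 0.1413]
eef_rot: [0.001, 1.0, -0.024, -0.0]
wrist_force: [-9.0, -0.9, 14.7]
opening: 0.132
grasp_force: 61.4
pos [ 0.4917 -0.1304  0.1413] yaw -2.76 q6 64.7 shares [-0.0034 -0.0045  0.0067] twist 0.0027 F [-9.  -0.9 14.7] M [-0.24  1.93  0.08] t 10.2
10.2 [ 0.4917 -0.1304  0.1413] [ 1.000e-03  9.997e-01 -2.410e-02 -3.000e-04] [ 0.001 -0.001  0.001  0.    -0.003 -0.038]
```

```bash
cat > tongue.py <<'E'
import sys,pickle; from h import *
n=np.array([-0.026,-0.499,0.866]); e2=np.array([.045,.865,.5]); e2-=n*(e2@n); e2/=np.linalg.norm(e2); r=np.cross(e2,n)  # r ~ +x (across)
H=dict(L=np.array([.4912,-.1302,.0786]),R=np.array([.6004,-.1363,.0782]))
f=sys.argv[1]; o,D=pickle.load(open(f"d{f}.pkl","rb"))
for k,c in D.items():
    X=cloud(c,T_tool(o) if k=="wrist" else None); X=X[np.isfinite(X).all(-1)]
    for nm,h in H.items():
        Y=X-(h-0.019*n); a,b,d=Y@r,Y@e2,Y@n; rr=np.hypot(a,b)
        m=(rr>.021)&(rr<.038)&(d>.0125)&(d<.021)
        ang=np.degrees(np.arctan2(a,b))[m]  # clockwise from uphill
        if nm=="R": ang=(ang+360)%360-180
        hi=np.histogram(ang,np.arange(-180,181,15))
        print(k,nm,m.sum(),[(int(hi[1][i]),int(v)) for i,v in enumerate(hi[0]) if v>4],"median",np.round(np.median(ang),1) if m.sum() else None)
E
python3 tongue.py 7; echo; python3 tongue.py 3
```

```text
wrist L 511 [(45, 216), (60, 283), (75, 12)] median 61.9
wrist R 367 [(-15, 5), (0, 178), (15, 179), (30, 5)] median 15.0
side L 27 [(45, 8), (60, 14)] median 64.6
side R 23 [(0, 11), (15, 12)] median 15.7

wrist L 280 [(-15, 21), (0, 161), (15, 98)] median 11.6
wrist R 187 [(0, 89), (15, 94)] median 15.3
```

```bash
cat > tilt.py <<'E'
import sys,pickle; from h import *
for f in sys.argv[1:]:
    o,D=pickle.load(open(f"d{f}.pkl","rb")); T=T_tool(o); X=cloud(D["wrist"],T); X=X[np.isfinite(X).all(-1)]
    Y=(X-T[:3,3])@T[:3,:3]; m=(abs(Y[:,1])<.005)&(abs(Y[:,0])<.035)&(Y[:,2]>-.04)&(Y[:,2]<0.0)
    Y=Y[m]; print(f,len(Y),"x",np.round(np.percentile(Y[:,0],[1,99]),4))
    for a in np.arange(-.028,.029,.008):
        s=(Y[:,0]>=a)&(Y[:,0]<a+.008); print("  x%.3f n%d z%.4f"%(a+.004,s.sum(),np.median(Y[s,2]) if s.sum() else 0),end="")
    print()
E
python3 tilt.py 5 7
```

```text
5 3091 x [-0.0249  0.0285]
  x-0.024 n186 z-0.0236  x-0.016 n313 z-0.0238  x-0.008 n356 z-0.0239  x0.000 n391 z-0.0239  x0.008 n453 z-0.0240  x0.016 n454 z-0.0239  x0.024 n721 z-0.0229  x0.032 n217 z-0.0126
7 3140 x [-0.0246  0.0288]
  x-0.024 n173 z-0.0242  x-0.016 n315 z-0.0243  x-0.008 n363 z-0.0242  x0.000 n404 z-0.0240  x0.008 n427 z-0.0239  x0.016 n476 z-0.0237  x0.024 n667 z-0.0229  x0.032 n315 z-0.0142
```

The left retainer measures 63° while the blade is at 90°, so the blade has ridden up on the slot. I'll lift about 8 mm, turn back to match the slot and lower again.

```bash
python3 -m handwheel '[[[-0.0034,-0.002,-0.04,0],[-0.0034,-0.002,-0.04,-0.12],[-0.0034,-0.002,-0.04,-0.274],[-0.0034,-0.002,-0.04,-0.274],[-0.0034,-0.002,-0.04,-0.274]]]'; python3 look.py 8 wrist; python3 tongue.py 8;  python3 go.py 0.4912 -0.1302 0.142 20.8
python3 - <<'E'
import pickle; from h import *
o,D=pickle.load(open("d8.pkl","rb")); c=D["wrist"]; T=T_tool(o)
# patch of both heads in plate frame (true view from outside): x=r, y=e2
n=np.array([-0.026,-0.499,0.866]); e2=np.array([.045,.865,.5]); e2-=n*(e2@n); e2/=np.linalg.norm(e2); r=np.cross(e2,n)
g=c["color"][:,:,::-1].copy(); cv2.imwrite("pics/w8.png",cv2.resize(g[60:360,120:440],None,fx=2,fy=2))
E
```

```text
time_s: 10.92
eef_pos: [0.4916, -0.1289, 0.1478]
eef_rot: [-0.0, 0.984, 0.179, 0.0]
wrist_force: [-1.0, 0.0, -1.1]
opening: 0.129
grasp_force: 59.1
10.925 [ 0.4916 -0.1289  0.1478] [-1.000e-04  9.838e-01  1.795e-01  4.000e-04] [-0.001 -0.002  0.    -0.003  0.001  0.029]
wrist L 474 [(45, 213), (60, 244), (75, 17)] median 61.0
wrist R 300 [(0, 139), (15, 152), (30, 5)] median 15.4
pos [ 0.4915 -0.1289  0.1477] yaw 20.63 q6 41.2 shares [-0.0036  0.0055  0.0286] twist -0.002 F [-0.1  0.6 -2.4] M [ 0.03 -0.01 -0.02] t 10.97
```

```bash
python3 -m handwheel '[[[-0.0036,0.005,0.01,0],[-0.0036,0.005,0.025,0],[-0.0036,0.005,0.035,0],[-0.0036,0.005,0.035,0]]]'; python3 -m handwheel '[[[0,0,0.005,0],[0,0,0.01,0],[0,0,0.01,0]]]'; python3 -m handwheel '[[[0,0,0.005,0],[0,0,0.01,0],[0,0,0.01,0]]]'
```

```text
time_s: 11.48
eef_pos: [0.4908, -0.1301, 0.1404]
eef_rot: [-0.0, 0.984, 0.179, -0.0]
wrist_force: [0.4, 0.4, -1.4]
opening: 0.131
grasp_force: 59.1
time_s: 11.85
eef_pos: [0.4911, -0.1303, 0.139]
eef_rot: [0.0, 0.984, 0.179, 0.0]
wrist_force: [-0.2, 0.8, 1.4]
opening: 0.127
grasp_force: 59.6
time_s: 12.22
eef_pos: [0.4914, -0.1304, 0.1382]
eef_rot: [0.0, 0.984, 0.179, 0.0]
wrist_force: [-3.9, 2.0, 12.3]
opening: 0.133
grasp_force: 61.2
```

```bash
python3 -m handwheel '[[[0,0,-0.005,0],[0,-0.002,-0.005,0.1],[0.001,-0.003,-0.005,0.2],[0.002,-0.004,-0.005,0.28],[0.002,-0.004,-0.005,0.36],[0.002,-0.004,-0.005,0.36]]]'; python3 look.py 9 wrist side; python3 tongue.py 9;  python3 go.py 0.4912 -0.1292 0.139 -3
```

```text
time_s: 12.98
eef_pos: [0.4913, -0.1301, 0.1384]
eef_rot: [0.001, 0.996, -0.09, 0.0]
wrist_force: [-2.2, -0.5, 4.9]
opening: 0.132
grasp_force: 60.1
12.975 [ 0.4913 -0.1301  0.1384] [ 7.000e-04  9.959e-01 -9.050e-02  4.000e-04] [-0.    -0.003  0.001  0.001 -0.001 -0.039]
wrist L 507 [(60, 106), (75, 308), (90, 93)] median 81.7
wrist R 394 [(-15, 7), (0, 188), (15, 194), (30, 5)] median 15.2
side L 30 [(75, 14), (90, 11)] median 86.1
side R 31 [(0, 12), (15, 19)] median 16.7
pos [ 0.4913 -0.1301  0.1385] yaw -10.31 q6 72.1 shares [-0.0013 -0.0042 -0.0027] twist -0.0851 F [-2.7 -1.6  4.9] M [-0.22  0.43  0.13] t 13.07
```

```bash
python3 -m handwheel '[[[0,0,0,0.05],[0,0,0,0.1],[0,0,0,0.15],[0,0,0,0.15]]]'; python3 look.py 10 wrist side; python3 tongue.py 10;  python3 go.py 0.4912 -0.1292 0.139 -3
```

```text
time_s: 13.58
eef_pos: [0.4913, -0.1304, 0.1387]
eef_rot: [0.001, 0.98, -0.201, 0.0]
wrist_force: [-2.4, -2.3, 6.6]
opening: 0.135
grasp_force: 60.5
13.575 [ 0.4913 -0.1304  0.1387] [ 1.100e-03  9.795e-01 -2.012e-01  5.000e-04] [ 0.    -0.001 -0.001 -0.     0.002 -0.024]
wrist L 506 [(60, 8), (75, 273), (90, 221)] median 88.8
wrist R 418 [(0, 194), (15, 212), (30, 8)] median 15.5
side L 29 [(75, 11), (90, 16)] median 92.9
side R 30 [(0, 10), (15, 19)] median 16.8
pos [ 0.4913 -0.1304  0.1387] yaw -23.17 q6 85.0 shares [-0.0028 -0.0055 -0.0016] twist -0.2347 F [-2.9 -1.7  6.4] M [-0.44  0.65  0.31] t 13.68
```

The left retainer is now closed, at about 90° in both views. I'll lift and go to the right head.

```bash
python3 -m handwheel '[[[0,0,-0.02,-0.07],[0,0,-0.1,-0.07],[0,0,-0.25,-0.2],[0,0,-0.25,-1],[0,0,-0.25,-1],[0,0,-0.25,-1],[0,0,-0.25,-1],[0,0,-0.25,-1],[0,0,-0.25,-1],[0,0,-0.25,-1]]]'; python3 go.py 0.6003 -0.1376 0.16 70
```

```text
time_s: 14.92
eef_pos: [0.4912, -0.1291, 0.1885]
eef_rot: [0.0, 0.853, 0.521, 0.0]
wrist_force: [0.2, -0.4, -1.1]
opening: 0.131
grasp_force: 59.2
pos [ 0.4912 -0.1291  0.1885] yaw 62.81 q6 -1.0 shares [0.2112 0.5046 0.1428] twist -0.0836 F [ 0.2 -0.4 -1.1] M [-0.04 -0.   -0.01] t 14.93
```

```bash
python3 -m handwheel '[[[0.211,0.505,0,-0.084],[0.211,0.505,0,-0.084],[0.211,0.505,0.06,-0.084],[0.211,0.505,0.14,-0.084],[0.211,0.505,0.14,-0.084]]]'; python3 look.py 11 wrist side; python3 tongue.py 11; python3 go.py 0.6003 -0.1376 0.142 70
```

```text
time_s: 15.55
eef_pos: [0.5979, -0.1373, 0.1575]
eef_rot: [-0.002, 0.82, 0.573, -0.001]
wrist_force: [-0.8, 0.2, -1.0]
opening: 0.128
grasp_force: 59.4
15.55 [ 0.5979 -0.1373  0.1575] [-0.0021  0.8197  0.5728 -0.0012] [-0.002 -0.024 -0.026  0.     0.012 -0.003]
wrist L 280 [(60, 17), (75, 166), (90, 96)] median 85.5
wrist R 0 [] median None
side L 28 [(75, 11), (90, 17)] median 92.1
side R 32 [(0, 12), (15, 20)] median 17.7
pos [ 0.5993 -0.138   0.1596] yaw 69.91 q6 -3.9 shares [0.0035 0.0042 0.0881] twist -0.0011 F [-0.2 -0.7 -1. ] M [-0.01  0.01 -0.  ] t 15.65
```

```bash
python3 -m handwheel '[[[0.001,0.003,0.03,0],[0.001,0.003,0.06,0],[0.001,0.003,0.075,0],[0.001,0.003,0.088,0],[0.001,0.003,0.088,0]]]'; python3 go.py 0.6003 -0.1376 0.142 70;  python3 -m handwheel '[[[0,0,0.004,0],[0,0,0.008,0],[0,0,0.008,0]]]'; python3 -m handwheel '[[[0,0,0.004,0],[0,0,0.008,0],[0,0,0.008,0]]]'; python3 go.py 0.6003 -0.1376 0.142 70
```

```text
time_s: 16.27
eef_pos: [0.6006, -0.1381, 0.1418]
eef_rot: [-0.0, 0.819, 0.573, -0.0]
wrist_force: [0.6, 1.0, 0.1]
opening: 0.132
grasp_force: 59.4
pos [ 0.6006 -0.1381  0.1418] yaw 69.95 q6 -3.9 shares [ 0.0018 -0.0025 -0.0009] twist -0.0006 F [0.6 1.  0.1] M [-0.01 -0.02 -0.03] t 16.27
time_s: 16.65
eef_pos: [0.6008, -0.1382, 0.1405]
eef_rot: [0.0, 0.819, 0.573, 0.0]
wrist_force: [0.4, -0.5, -0.8]
opening: 0.132
grasp_force: 59.4
time_s: 17.02
eef_pos: [0.601, -0.1383, 0.1394]
eef_rot: [0.0, 0.819, 0.573, 0.0]
wrist_force: [-1.7, -0.2, 3.1]
opening: 0.135
grasp_force: 60.2
pos [ 0.601  -0.1383  0.1394] yaw 69.95 q6 -3.9 shares [ 0.002  -0.0043 -0.0131] twist -0.0006 F [-1.7 -0.2  3.1] M [0.08 0.23 0.07] t 17.02
```

```bash
python3 -m handwheel '[[[0,-0.002,0,0.1],[0.001,-0.002,0,0.2],[0.002,-0.003,0.001,0.3],[0.003,-0.003,0.002,0.4],[0.004,-0.003,0.002,0.45],[0.004,-0.003,0.002,0.45]]]'; python3 look.py 12 wrist side; python3 tongue.py 12; python3 go.py 0.6003 -0.136 0.139 0
```

```text
time_s: 17.77
eef_pos: [0.5996, -0.1371, 0.139]
eef_rot: [-0.0, 0.963, 0.269, -0.001]
wrist_force: [-5.0, 1.1, 6.9]
opening: 0.13
grasp_force: 60.7
17.775 [ 0.5996 -0.1371  0.139 ] [-3.000e-04  9.630e-01  2.694e-01 -1.000e-03] [-0.001  0.001  0.001  0.001 -0.001 -0.025]
wrist L 31 [(75, 31)] median 83.4
wrist R 0 [] median None
side L 28 [(75, 10), (90, 15)] median 91.8
side R 27 [(15, 9), (30, 14)] median 34.8
pos [ 0.5996 -0.1371  0.139 ] yaw 31.3 q6 34.8 shares [ 0.0058 -0.0031 -0.    ] twist 0.3641 F [-5.   2.   6.6] M [0.15 1.23 0.17] t 17.88
```

```bash
python3 -m handwheel '[[[0.001,-0.001,0,0.1],[0.002,-0.002,0,0.2],[0.002,-0.002,0,0.25],[0.002,-0.002,0,0.25]]]'; python3 look.py 13 side; python3 tongue.py 13; python3 go.py 0.6003 -0.136 0.139 0
```

```text
time_s: 18.38
eef_pos: [0.5997, -0.1371, 0.14]
eef_rot: [0.0, 0.996, 0.085, -0.001]
wrist_force: [-7.7, -0.1, 12.6]
opening: 0.133
grasp_force: 61.6
18.375 [ 0.5997 -0.1371  0.14  ] [ 4.000e-04  9.964e-01  8.520e-02 -1.200e-03] [-0.    -0.001  0.002 -0.001 -0.002 -0.023]
side L 28 [(75, 12), (90, 14)] median 91.8
side R 27 [(30, 6), (45, 17)] median 52.5
pos [ 0.5997 -0.137   0.14  ] yaw 9.81 q6 56.4 shares [ 0.0038 -0.0046  0.005 ] twist 0.1141 F [-7.9  0.6 13.2] M [-0.01  1.92  0.14] t 18.43
```

```bash
python3 -m handwheel '[[[0.003,-0.001,-0.04,0],[0.003,-0.001,-0.04,-0.12],[0.003,-0.001,-0.04,-0.25],[0.003,-0.001,-0.04,-0.25],[0.003,-0.001,-0.04,-0.25]]]'; python3 look.py 14 side; python3 tongue.py 14; python3 go.py 0.6003 -0.1368 0.1395 31.5
```

```text
time_s: 19.05
eef_pos: [0.6012, -0.1363, 0.1464]
eef_rot: [-0.0, 0.963, 0.268, 0.0]
wrist_force: [-0.1, -0.4, -1.1]
opening: 0.129
grasp_force: 59.4
19.05 [ 0.6012 -0.1363  0.1464] [-0.      0.9635  0.2679  0.    ] [-0.    -0.001 -0.002 -0.     0.001 -0.007]
side L 27 [(75, 10), (90, 15)] median 90.5
side R 28 [(30, 5), (45, 17), (60, 6)] median 52.3
pos [ 0.6012 -0.1363  0.1464] yaw 31.1 q6 35.1 shares [-0.0051 -0.0002  0.0344] twist -0.0046 F [-0.  -0.7 -1.2] M [ 0.07 -0.02 -0.02] t 19.1
```

```bash
python3 -m handwheel '[[[-0.005,0,0.01,0],[-0.005,0,0.025,0],[-0.005,0,0.035,0],[-0.005,0,0.035,0]]]'; python3 -m handwheel '[[[0,0,0.004,0],[0,0,0.008,0],[0,0,0.008,0]]]'; python3 go.py 0.6003 -0.1363 0.138 0
```

```text
time_s: 19.6
eef_pos: [0.6003, -0.1369, 0.1394]
eef_rot: [-0.0, 0.963, 0.269, -0.0]
wrist_force: [0.1, 0.8, -0.1]
opening: 0.128
grasp_force: 59.7
time_s: 19.98
eef_pos: [0.6005, -0.1369, 0.1387]
eef_rot: [0.0, 0.963, 0.27, 0.0]
wrist_force: [-2.5, 0.8, 5.5]
opening: 0.131
grasp_force: 60.6
pos [ 0.6005 -0.1369  0.1387] yaw 31.27 q6 34.9 shares [ 0.0007 -0.003   0.0037] twist 0.3639 F [-2.5  0.8  5.5] M [ 0.26  0.53 -0.02] t 19.98
```

```bash
python3 -m handwheel '[[[0,-0.001,0,0.1],[0.001,-0.002,0,0.2],[0.001,-0.003,0.001,0.3],[0.002,-0.003,0.002,0.4],[0.002,-0.003,0.002,0.48],[0.002,-0.003,0.002,0.48]]]'; python3 look.py 15 side; python3 tongue.py 15; python3 go.py 0.6003 -0.1363 0.138 0
```

```text
time_s: 20.72
eef_pos: [0.6004, -0.1363, 0.1384]
eef_rot: [0.0, 0.996, -0.088, 0.0]
wrist_force: [-3.1, 0.5, 5.9]
opening: 0.13
grasp_force: 60.5
20.725 [ 0.6004 -0.1363  0.1384] [ 2.000e-04  9.962e-01 -8.750e-02  0.000e+00] [ 0.002  0.002  0.     0.001 -0.    -0.04 ]
side L 26 [(75, 10), (90, 13)] median 91.9
side R 24 [(75, 16)] median 83.2
pos [ 0.6004 -0.1363  0.1384] yaw -9.98 q6 76.2 shares [-0.0003  0.0001  0.0019] twist -0.1162 F [-4.2 -0.   6.1] M [0.12 0.7  0.06] t 20.77
```

```bash
python3 -m handwheel '[[[0,0,0,0.05],[0,0,0,0.1],[0,0,0,0.15],[0,0,0,0.15],[0,0,0,0.15]]]'; python3 look.py 16 side; python3 tongue.py 16; python3 go.py 0.6003 -0.1363 0.138 0
```

```text
time_s: 21.4
eef_pos: [0.6004, -0.1366, 0.1386]
eef_rot: [0.001, 0.98, -0.198, 0.0]
wrist_force: [-3.7, 0.1, 6.4]
opening: 0.129
grasp_force: 60.9
21.4 [ 0.6004 -0.1366  0.1386] [ 5.000e-04  9.802e-01 -1.980e-01  1.000e-04] [-0.    -0.002 -0.    -0.     0.    -0.001]
side L 28 [(75, 10), (90, 15)] median 93.9
side R 29 [(75, 13), (90, 15)] median 90.3
pos [ 0.6004 -0.1366  0.1387] yaw -22.83 q6 89.0 shares [-0.001  -0.0011  0.0034] twist -0.2657 F [-3.1 -0.5  7.8] M [0.04 0.88 0.29] t 21.45
```

Both tongues now read about 90°. I'll lift, check with the wrist camera, then carry the key back.

```bash
python3 -m handwheel '[[[0,0,-0.02,-0.07],[0,0,-0.1,-0.07],[0,0,-0.3,-0.07],[0,0,-0.5,-0.07],[0,0,-0.5,-0.07],[0,0,-0.5,-0.07]]]'; python3 look.py 17 wrist side; python3 tongue.py 17; python3 tilt.py 17; python3 go.py 0.477 -0.3908 0.16 -17
```

```text
time_s: 22.2
eef_pos: [0.6001, -0.1359, 0.2374]
eef_rot: [-0.0, 0.989, -0.147, -0.0]
wrist_force: [-0.4, -0.4, -1.0]
opening: 0.134
grasp_force: 59.4
22.2 [ 0.6001 -0.1359  0.2374] [-1.000e-04  9.891e-01 -1.471e-01 -0.000e+00] [-0.002  0.023  0.024 -0.001 -0.001 -0.007]
wrist L 0 [] median None
wrist R 129 [(75, 69), (90, 52), (105, 8)] median 88.6
side L 26 [(75, 11), (90, 13)] median 92.2
side R 29 [(75, 15), (90, 13)] median 87.9
17 3129 x [-0.0242  0.0287]
  x-0.024 n180 z-0.0240  x-0.016 n312 z-0.0240  x-0.008 n355 z-0.0241  x0.000 n396 z-0.0241  x0.008 n460 z-0.0239  x0.016 n458 z-0.0237  x0.024 n680 z-0.0230  x0.032 n288 z-0.0140
pos [ 0.5995 -0.1357  0.2359] yaw -16.9 q6 83.1 shares [-0.2143  1.3985  0.3797] twist 0.0012 F [-0.3  0.6 -1.5] M [-0.   -0.01  0.01] t 22.3
```

```bash
python3 -m handwheel '[[[-0.214,1,0.1,0],[-0.214,1,0.1,0],[-0.214,1,0.1,0],[-0.214,1,0.1,0],[-0.214,1,0.1,0]]]'; python3 -m handwheel '[[[0,0.4,0.27,0],[0,0.4,0.27,0],[0,0.4,0.27,0],[0,0.4,0.27,0],[0,0.4,0.27,0]]]';  python3 look.py 18 wrist side; python3 go.py 0.477 -0.3908 0.12 -17; python3 - <<'E'
import cv2,numpy as np
a=cv2.imread('pics/wrist18.png'); b=cv2.imread('pics/side18.png')
cv2.imwrite('pics/v18.png',np.hstack([cv2.resize(a[200:420,180:380],(400,440)),cv2.resize(b[200:310,285:385],(400,440))]))
E
```

```text
time_s: 22.92
eef_pos: [0.5005, -0.3155, 0.2162]
eef_rot: [-0.001, 0.989, -0.148, -0.001]
wrist_force: [0.5, 0.4, -1.0]
opening: 0.132
grasp_force: 59.5
time_s: 23.55
eef_pos: [0.4795, -0.3905, 0.1645]
eef_rot: [0.0, 0.989, -0.146, 0.001]
wrist_force: [-0.3, 0.6, -1.2]
opening: 0.134
grasp_force: 59.4
23.55 [ 0.4795 -0.3905  0.1645] [ 3.000e-04  9.893e-01 -1.456e-01  6.000e-04] [-0.007 -0.002 -0.    -0.001 -0.003 -0.005]
pos [ 0.4792 -0.3909  0.1644] yaw -16.76 q6 56.6 shares [-0.0107  0.0025  0.2222] twist 0.0028 F [-0.6 -0.  -1.6] M [-0.01  0.03 -0.01] t 23.65
```

View pics/v18.png

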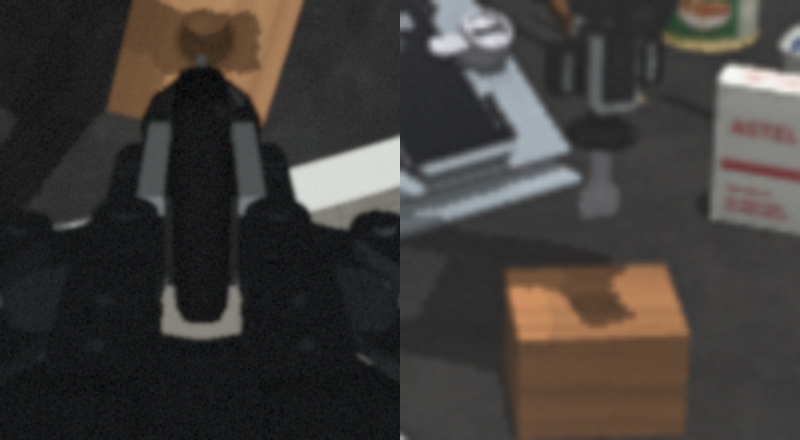

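The key hangs upright above the block (the blade tip is at (600,215) in the side half, the hole below it). I'll align it and lower.

```bash
python3 -m handwheel '[[[-0.01,0.002,0.1,0],[-0.01,0.002,0.16,0],[-0.01,0.002,0.18,0],[-0.01,0.002,0.18,0],[-0.01,0.002,0.18,0]]]'; python3 go.py 0.477 -0.3908 0.10 -17
```

```text
time_s: 24.28
eef_pos: [0.4765, -0.3919, 0.1282]
eef_rot: [0.0, 0.989, -0.147, 0.0]
wrist_force: [0.5, -0.6, -1.5]
opening: 0.131
grasp_force: 59.4
pos [ 0.4765 -0.3919  0.1282] yaw -16.86 q6 56.4 shares [ 0.0007 -0.0059  0.1409] twist 0.0016 F [ 0.5 -0.6 -1.5] M [ 0.03  0.05 -0.03] t 24.27
```

```bash
python3 -m handwheel '[[[0.001,-0.005,0,0],[0.001,-0.005,0.025,0],[0.001,-0.005,0.05,0],[0.001,-0.005,0.07,0],[0.001,-0.005,0.07,0]]]'; python3 go.py 0.477 -0.3908 0.0805 -17
```

```text
time_s: 24.9
eef_pos: [0.4763, -0.3903, 0.1128]
eef_rot: [-0.0, 0.989, -0.147, -0.0]
wrist_force: [-0.1, -0.3, -1.1]
opening: 0.131
grasp_force: 59.4
pos [ 0.4763 -0.3903  0.1128] yaw -16.86 q6 56.5 shares [0.0041 0.0016 0.1614] twist 0.0016 F [-0.1 -0.3 -1.1] M [-0.02 -0.01  0.01] t 24.9
```

The tip is 7 mm inside the hole with no force, so I'll go on down.

```bash
python3 -m handwheel '[[[0.002,0.001,0.04,0],[0.003,0.001,0.08,0],[0.003,0.001,0.12,0],[0.003,0.001,0.145,0],[0.003,0.001,0.155,0],[0.003,0.001,0.16,0],[0.003,0.001,0.16,0]]]'; python3 go.py 0.477 -0.3908 0.0805 -17
```

```text
time_s: 25.78
eef_pos: [0.4773, -0.3911, 0.0817]
eef_rot: [0.0, 0.989, -0.147, 0.0]
wrist_force: [0.3, 0.3, -1.5]
opening: 0.132
grasp_force: 59.4
pos [ 0.4773 -0.3911  0.0817] yaw -16.86 q6 56.5 shares [-0.0017 -0.0011  0.006 ] twist 0.0017 F [ 0.3  0.3 -1.5] M [-0.02  0.02  0.01] t 25.77
```

```bash
python3 -m handwheel '[[[-0.001,-0.001,0.006,0],[-0.001,-0.001,0.008,0],[-0.001,-0.001,0.008,0]]]'; python3 -m handwheel '[[[0,0,0,0],[0,0,0,0],[0,0,0,0],[0,0,0,0]]]' 50; python3 -m handwheel '[[[0,0,-0.1,0],[0,0,-0.3,0],[0,0,-0.6,0],[0,0,-0.6,0],[0,0,-0.6,0],[0,0,-0.6,0]]]'; python3 look.py 19 wrist side; python3 tongue.py 19; python3 - <<'E'
import pickle; from h import *
o,D=pickle.load(open("d19.pkl","rb"))
for k,c in D.items():
    X=cloud(c,T_tool(o) if k=="wrist" else None); m=np.hypot(X[...,0]-.477,X[...,1]+.3908)<.036
    P=X[m&(X[...,2]>.094)&(X[...,2]<.13)]; print(k,len(P),cv2.minAreaRect((P[:,:2]*1000).astype(np.float32)),np.percentile(P[:,2],[50,95]))
E
```

```text
time_s: 26.15
eef_pos: [0.4771, -0.3908, 0.0801]
eef_rot: [0.0, 0.989, -0.147, 0.0]
wrist_force: [0.0, -0.2, -0.3]
opening: 0.127
grasp_force: 59.8
time_s: 26.65
eef_pos: [0.477, -0.3907, 0.0799]
eef_rot: [-0.0, 0.989, -0.147, 0.0]
wrist_force: [-0.3, -0.2, 0.5]
opening: 0.584
grasp_force: 0.0
time_s: 27.4
eef_pos: [0.4764, -0.39, 0.1986]
eef_rot: [-0.001, 0.989, -0.147, -0.001]
wrist_force: [0.0, -1.0, -1.4]
opening: 0.585
grasp_force: 0.0
27.4 [ 0.4764 -0.39    0.1986] [-9.000e-04  9.892e-01 -1.466e-01 -1.000e-03] [ 0.001  0.009  0.002  0.    -0.003 -0.001]
wrist L 165 [(75, 72), (90, 89)] median 91.5
wrist R 155 [(75, 77), (90, 73)] median 89.2
side L 23 [(75, 9), (90, 12)] median 91.8
side R 28 [(75, 13), (90, 11)] median 85.7
wrist 1133 ((477.82183837890625, -390.5262756347656), (12.619400024414062, 55.04294204711914), 73.75263977050781) [0.10364496 0.10504811]
side 195 ((475.4947509765625, -391.6985778808594), (12.305785179138184, 54.51472473144531), 73.08605194091797) [0.10091785 0.10428747]
```

The key is home, with its top at 0.104 as at the start, centred and level. Both tongues are at about 90° and the gripper is clear.

```bash
python3 -c "
from bench import ctrl
print(ctrl.hand_in())"
```

```text
the job is handed in; nothing more can be done
None
```

The job is handed in: both retainers measure about 90° closed, and the key is back in the block, fully home and released; the judge's verdict was not shown.

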